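# Set the stop collar on a microscope post

### The job

The stop collar of the microscope stand is loose on its post: turn it until its clamp screw squarely faces the flat ground along the post, finding the flat by feel with light presses on the clamp lever, then press the lever down firmly so that the screw stays locked on the flat, and let go. Never bear hard on the lever while the screw is still on the round of the post, for that scores it, and leave the other things on the bench alone.

Things in the scene. Friction and masses are not known exactly. Their poses are not given: they have to be found in the camera images.
- stand: Pale cast base plate (210 x 190 x 16 mm) with a column, fixed to the bench. Origin: on the column's upright axis, at its underside on the bench; z up; the plate reaches 170 mm to -x and 40 mm to +x of it. The column ends in a shoulder 51 mm across, 100 mm above the bench, on which the collar sits.
- post_top (a point): Centre of the post's top, 150 mm above the bench, axes as the stand's. The fixed steel post (36 mm diameter) rises through the collar; one side has a ground flat 20 mm wide, 3.2 mm deep (0.6 rad to each side of its middle). The flat faces anywhere from -0.75 to +1.25 rad, counted like joint collar: not measured, but seen as the straight side of the post's end, or felt.
- collar_mid (a point): Centre of the loose stop collar, on the post's axis, 112 mm above the bench; x points along the clamp screw outwards, z up. An aluminium ring 60 mm across and 24 mm high (100 to 124 mm above the bench) with a boss 20 mm wide, out to 45 mm from the post's axis.
- collar (a joint): Turn of the collar about the post (rad), counter-clockwise positive from above; 0: the screw points along the stand's +x. Starts at -1.7 to -1.45; the flat lies counter-clockwise (+) of it. Drag when slack 0.12 N m (2 N at the hub); with the screw nipped on the round 2 to 6 N at the hub, so it can be turned nipped. Pressing the lever may drag it back by up to 0.08.
- screw: The brass-nosed clamp screw (nose 11 mm across) in the collar's boss; origin on the post's axis, 112 mm above the bench; x outwards. It goes in 4 mm per rad of the lever. Lever after a 9 N press on its ball and release, by how far the screw points off the flat's middle: 0.52 off the flat, 0.61 at 0.52 rad, 0.67 at 0.43, 0.80 at 0.33, 0.95 at 0.23, 1.11 at 0.15, 1.22 at 0.07.
- hub (a point): Centre of the lever's hub on the screw's axis, 58 mm out from the post's axis, 112 mm above the bench: a black cylinder 18 mm across and 18 mm long. x points out from the post, z up, y to the side over which the lever leans (counter-clockwise). Its -y side is clear: a finger pushing there turns the collar counter-clockwise.
- lever (a joint): Turn of the clamp lever (rad), growing as it goes down and tightens; its rise above level is 0.65 minus this. Starts at 0 to 0.12 (slack); stays where left; takes 0.2 N m to move. The screw meets the post at 0.30 on the round, at 1.10 on the flat, then yields: 9 N on the ball gives 0.6 to 0.75 on the round, 1.33 in line with the flat, springing back to 1.25 when released: locked.
- lever_ball (a point): Centre of the black ball (18 mm across) that ends the clamp lever, 60 mm from the screw's axis along a black rod 9 mm thick. It swings in the plane square to the screw, 58 mm out from the post's axis, on the hub's +y side. Pressing it down tightens: 3.5 N moves it free, 9 to 10 N locks it. More than about 13 N with the screw on the round scores the post.
- dish: Clear round culture dish, 63 mm across, 13 mm high, on the stage of the base plate; origin at the centre of its underside. A bystander.
- carrier: The stand's focusing carrier, a pale ring 64 mm across with a block and two black knobs, about 140 x 84 x 46 mm, on the bench to the stand's +y side; origin under the ring's centre. A bystander.
- tipbox: Grey pipette-tip box, 82 x 122 x 61 mm, on the bench to the stand's -y side; origin at the centre of its underside. A bystander.
- timer: Flat white bench timer, 55 x 70 x 18 mm, on the bench behind the stand on the +y side; origin at the centre of its underside. A bystander.

How it is judged:
On the way:
1. With the screw in line with the flat, the clamp lever is pressed down firmly (past 1.27 rad) (value of joint lever above 1.27 rad), for 0.1 s.
At the end, for the whole second after the job is handed in: The released clamp lever stays down past 1.15 rad, which it can do only with the screw seated on the post's flat, within about 0.1 rad of square; lever and collar are at rest (value of joint lever above 1.15 rad and velocity of joint each of lever, collar below 0.05 rad/s and velocity of joint collar above -0.05 rad/s); the robot touches nothing.
It fails at once if The screw bears with more than 170 N (about 14 N on the lever's ball) while it is not seated on the flat (lever short of 0.95 rad), and scores the post (contact force between screw and anything else above 170 N and value of joint lever below 0.95 rad).
It fails at once if A bystander is moved by more than 15 mm (distance of any of dish, carrier, tipbox, timer from where it was at the start of the episode above 0.015 m).
It also fails if it takes over 72 s, if anything falls off the work surface, if the arm or the gripper's body presses on something with over 40 N, if the wrist force passes 120 N, or if a joint passes its speed limit or range.

### The arm

A 6-joint arm with a two-finger parallel gripper is mounted at the origin on the work surface. World frame = base frame: x ahead of the robot, y to its left, z up, the work surface at z = 0. Lengths are in m, angles in rad, forces in N, time in s.
With the tool pointing down it reaches from about 0.325 to 0.85 m from the base axis. Payload 4.4 kg.
Tool frame: the origin (TCP) lies midway between the tips of the shut fingers; the grasp point (between the pads) lies 19 mm behind it; z points along the fingers, y is the direction in which the jaws open and shut (so a half turn about z gives the same grasp; the last joint's range is limited). The gripper opens to 94 mm and grips with 3 to 60 N. Pads are 16 mm wide; open, the fingers measure 119 mm over their backs; the gripper's body (75 mm by 177 mm) begins 78 mm behind the grasp point.
Start: joints at [1.137, 0.207, 1.542, -0, 1.393, -0.15], TCP at [0.161, 0.552, 0.205] pointing down, gripper open.
Joint ranges: [-2.73, 2.73], [-0.86, 2.22], [0.23, 2.46], [-1.11, 4.25], [0.08, 2.63], [-2.82, 2.82]. Speed limits (rad/s): [2.79, 2.79, 3.14, 3.14, 3.14, 3.14].

### API

Orientations are given as a unit quaternion [w, x, y, z].
In Python, from workcell import r, hand, solve_ik, sensors, imaging, order gives the robot as it stands. Calls block until the motion is done:
- r.move_pose(position, orientation): joint-space move of the TCP to a pose.
- r.move_l(position, rot=None, vel=0.15, f_stop=None): straight line of the TCP; rot=None keeps the orientation; vel is the mean speed in m/s. With f_stop (N) it stops when the force on the tool has changed by that much, and returns True; else False.
- r.set_joints(angles): joint-space move.
- hand.gripper_to(opening, effort=None): opening from 0.0 (shut) to 1.0 (fully open); effort is the grip in N (None keeps the last); returns when the fingers have stopped.
- r.dwell(seconds).
- solve_ik(position, orientation): joint angles nearest the present ones, or None.
- sensors.state(): the state.
- imaging.grab_frame(name): name is "side" or "top" or "wrist"; returns a dict with "img" (400x640x3 uint8, red, green, blue), "range_z" (400x640 float32, m along the optical axis (not along the pixel's ray), 0 where there is no reading), "fx", "fy", "cx", "cy" (pixels), "cam_to_world" (4x4, takes a point from camera to world coordinates). Camera axes: x right, y down, z forward; pixel columns grow to the right and rows downward; lengths in m; the calibration is good to about 2 mm. A picture is of the moment at which its call begins.
A pose or a line that the arm cannot do raises r.PlanningError and nothing moves.
- order.close_job(): hands the job in, once; it reports no verdict.
Trained networks look in the newest picture that a camera, given by its name, has taken for a name from the list of things; names that differ only in an ending like _2 or _b are one class to them, and where a whole thing is asked for, a point or a joint stands for the part that bears it (a point fixed in the world has none). Each returns a list of dicts, best first, with "score" (0 to 1); they miss things now and then, are a little off and sometimes report something else, mostly with a low value. They report only what shows in the picture. A call takes as long as a camera call.
- imaging.look_for(query, camera): "centre" ([x, y, z] in m, in world coordinates, good to about 4 mm: the middle of the surface that is visible of it).
- imaging.place_of(query, camera): "centre" ([x, y, z] in m, in world coordinates, good to about 4 mm: a listed point, or the origin of a listed thing).
The state is a dict: "t": time; "qpos": joint angles; "joint_velocities": joint speeds; "effort": joint torques, N m; "eef_pos": TCP position; "eef_rot": TCP orientation; "contact_force": force on the tool from outside, world axes, zero at the start; "torque": the same for the moment, N m; "finger_gap": opening from 0.0 (shut) to 1.0 (fully open).
Only numpy, scipy, OpenCV 4.12 (cv2) and the standard library are available. Lean on these libraries where they do the work, as an engineer would, in place of code of your own. Each camera call takes 0.05 s, during which the arm holds its last target. There are 200 camera calls.

## Working session

There is one attempt and no reset: what is moved stays moved. The work goes in short steps, each a Python script; the robot and the scene stay as the last script left them, time stands still between calls to the robot, and variables do not carry over. Pictures are saved under pics/ and viewed, about 8 in all and at most 12, crops included, and the job is handed in when it is done.

```bash
ls; mkdir -p pics; python3 - <<'E'
from workcell import r, hand, solve_ik, sensors, imaging, order
import cv2, numpy as np
ims=[]
for c in ["side","top"]:
    f=imaging.grab_frame(c); cv2.imwrite(f"pics/{c}0.png",f["img"][:,:,::-1])
    print(c,f["fx"],np.round(f["cam_to_world"],3).tolist())
    for q in ["stand","post_top","collar_mid","hub","lever_ball","dish","carrier","tipbox","timer"]:
        for d in imaging.place_of(q,c)[:2]: print(q,np.round(d["centre"],4),round(d["score"],2))
s=sensors.state(); print(s["t"],s["eef_pos"],s["eef_rot"],s["contact_force"],s["finger_gap"])
E
```

```text
pics
side 406.3725122026875 [[0.866, -0.292, 0.405, 0.198], [-0.499, -0.488, 0.716, -0.597], [-0.011, -0.823, -0.568, 0.656], [0.0, 0.0, 0.0, 1.0]]
stand [ 0.5371 -0.0537 -0.    ] 0.89
stand [ 0.53   -0.0504  0.114 ] 0.2
post_top [ 0.5311 -0.0503  0.1478] 0.65
collar_mid [ 0.5316 -0.0487  0.1155] 0.61
lever_ball [ 0.5782 -0.1135  0.1431] 0.56
dish [ 0.425  -0.0678  0.0123] 0.65
carrier [ 5.230e-01  1.809e-01 -3.000e-04] 0.78
tipbox [ 0.5281 -0.265   0.001 ] 0.64
tipbox [ 0.5286 -0.0531  0.1495] 0.64
timer [ 0.6798  0.1315 -0.0009] 0.62
top 410.44436572614467 [[-0.012, -0.993, 0.12, 0.445], [-1.0, 0.012, -0.004, 0.063], [0.003, -0.12, -0.993, 1.061], [0.0, 0.0, 0.0, 1.0]]
stand [ 0.5294 -0.0501  0.0025] 0.84
post_top [ 0.5351 -0.0552  0.1532] 0.65
collar_mid [ 0.5335 -0.0518  0.1142] 0.78
hub [ 0.5292 -0.112   0.1113] 0.98
lever_ball [ 0.5802 -0.1141  0.1483] 0.7
lever_ball [ 0.5331 -0.0524  0.1549] 0.42
dish [ 0.4273 -0.0614  0.0131] 0.74
carrier [0.5272 0.1889 0.0027] 0.65
tipbox [ 5.217e-01 -2.683e-01 -5.000e-04] 0.56
tipbox [ 0.5365 -0.0518  0.154 ] 0.34
timer [0.6822 0.132  0.0023] 0.91
1.0 [0.16101732 0.55200631 0.20545151] [-2.30449158e-06  1.41433484e-01  9.89947761e-01  2.51547805e-06] [-0.21209845  0.04258931 -0.54802593] 1.0008163470160056
```

```bash
python3 - <<'E'
import cv2, numpy as np
a=cv2.imread("pics/side0.png"); b=cv2.imread("pics/top0.png")
# top crop around post
b2=cv2.resize(b[130:280,210:410],(800,600),interpolation=cv2.INTER_CUBIC)
cv2.imwrite("pics/top_c.png",b2)
E
```

```text
(no output)
```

View pics/side0.png

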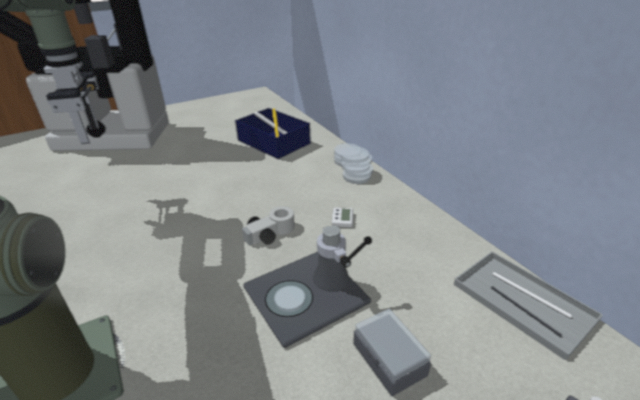

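```bash
python3 - <<'E'
import numpy as np
C=np.array([[-0.012,-0.993,0.12,0.445],[-1.0,0.012,-0.004,0.063],[0.003,-0.12,-0.993,1.061]])
for p in [(0.5315,-0.0515,0.15),(0.5292,-0.11,0.112)]:
    q=C[:,:3].T@(np.array(p)-C[:,3]); print(320+410.4*q[0]/q[2],200+410.4*q[1]/q[2])
E
```

```text
369.6396696309291 209.8856593563243
392.8278912619485 212.13925923749912
```

View pics/top_c.png

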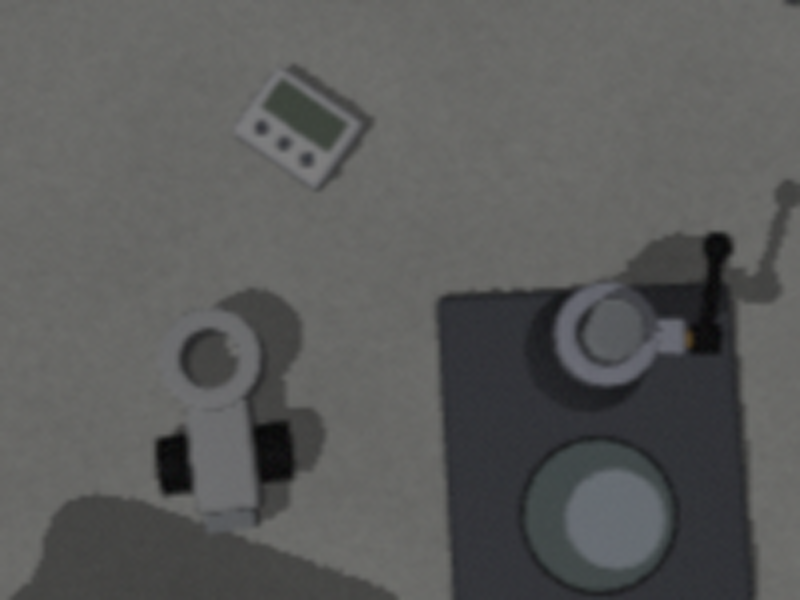

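```bash
cat > h.py <<'E'
from workcell import r, hand, solve_ik, sensors, imaging, order
import cv2, numpy as np
from scipy.spatial.transform import Rotation as R
def q(phi):  # tool down, jaw axis y at world angle phi
    c,s=np.cos(phi),np.sin(phi)
    x,y,z,w=R.from_matrix(np.array([[-s,c,0],[c,s,0],[0,0,-1]])).as_quat()
    return [w,x,y,z]
def project(f,p):
    T=np.linalg.inv(f["cam_to_world"]); c=T[:3,:3]@np.array(p)+T[:3,3]
    return f["cx"]+f["fx"]*c[0]/c[2], f["cy"]+f["fy"]*c[1]/c[2]
def unproject_z(f,u,v,z):  # pixel onto horizontal plane z
    M=f["cam_to_world"]; d=M[:3,:3]@np.array([(u-f["cx"])/f["fx"],(v-f["cy"])/f["fy"],1.])
    return M[:3,3]+d*(z-M[2,3])/d[2]
E
python3 - <<'E'
from h import *
r.move_pose([0.46,-0.05,0.36],q(np.pi/2))
hand.gripper_to(0.0,20)
f=imaging.grab_frame("wrist"); cv2.imwrite("pics/w0.png",f["img"][:,:,::-1])
np.savez("pics/w0.npz",**f)
print(np.round(f["cam_to_world"],3).tolist(),f["fx"])
for n in ["stand","post_top","collar_mid","hub","lever_ball"]:
    for d in imaging.place_of(n,"wrist")[:2]: print(n,np.round(d["centre"],4),round(d["score"],2))
print(project(f,(0.532,-0.052,0.15)),sensors.state()["t"],sensors.state()["finger_gap"])
E
```

```text
[[0.0, 0.965, 0.261, 0.384], [1.0, 0.0, -0.001, -0.05], [-0.001, 0.261, -0.965, 0.539], [0.0, 0.0, 0.0, 1.0]] 316.7273744918062
stand [ 0.5335 -0.0493  0.0012] 0.66
post_top [ 0.5342 -0.0483  0.1458] 0.81
collar_mid [ 0.5322 -0.0529  0.1083] 0.68
hub [ 0.5293 -0.1096  0.1135] 0.7
lever_ball [ 0.5779 -0.1127  0.1471] 0.91
(np.float64(324.62019553601846), np.float64(230.5489633970951)) 5.1667 0.006044798189737634
```

View pics/w0.png

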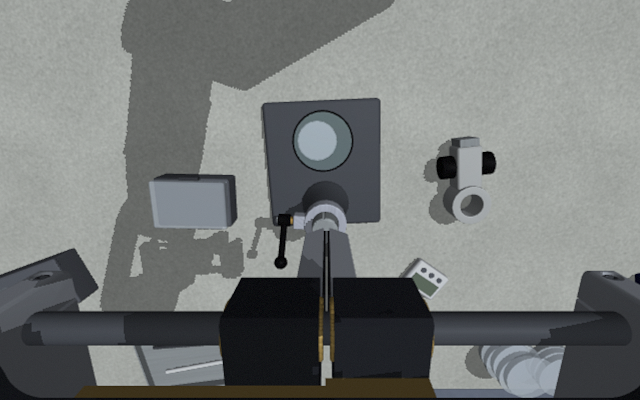

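```bash
python3 - <<'E'
from h import *
r.move_l([0.60,-0.05,0.36],vel=0.25); r.move_l([0.60,-0.05,0.18],vel=0.25)
f=imaging.grab_frame("wrist"); np.savez("pics/w1.npz",**f)
u,v=project(f,(0.5325,-0.0515,0.15)); print(u,v)
for n in ["post_top","collar_mid","hub","lever_ball"]:
    for d in imaging.place_of(n,"wrist")[:1]: print(n,np.round(d["centre"],4),round(d["score"],2))
u,v=int(u),int(v)
y0=max(0,v-60);c=f["img"][y0:y0+120,u-80:u+80,::-1]
print(u-80,y0)
cv2.imwrite("pics/w1c.png",cv2.resize(c,None,fx=5,fy=5,interpolation=cv2.INTER_CUBIC))
E
```

```text
324.02747696383784 125.08046081943247
hub [ 0.5298 -0.1109  0.1155] 0.87
lever_ball [ 0.5788 -0.11    0.1481] 0.73
244 65
```

View pics/w1c.png

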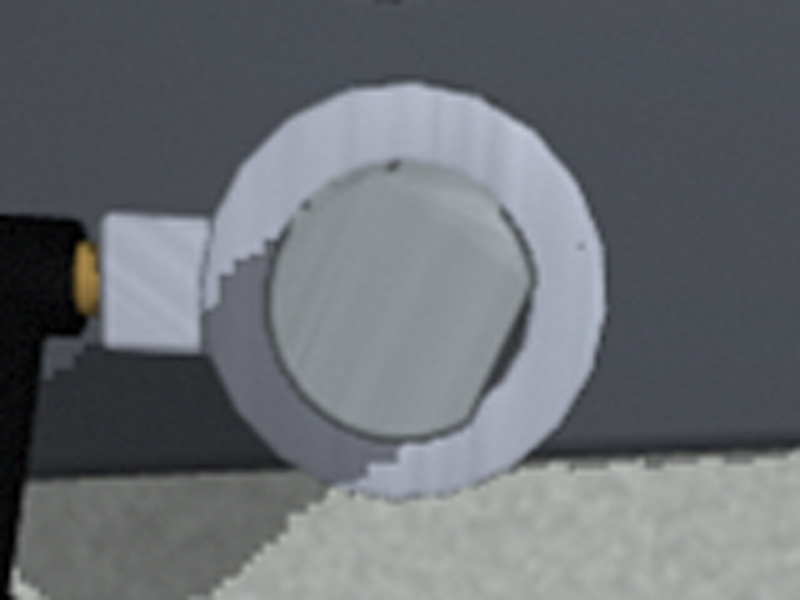

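```bash
cat >> h.py <<'E'
P=np.array([0.533,-0.0512])   # post axis
def uv(th): return np.array([np.cos(th),np.sin(th)]), np.array([-np.sin(th),np.cos(th)])
def at(th,rad,tan,z):
    u,t=uv(th); return [*(P+rad*u+tan*t),z]
def st(*a):
    s=sensors.state(); print(*a,"t%.1f"%s["t"],np.round(s["eef_pos"],4),"F",np.round(s["contact_force"],1))
    return s
def finger_theta(off=0.0215):  # collar angle from the finger in contact on the hub's -y side
    d=np.array(sensors.state()["eef_pos"][:2])-P
    return np.arctan2(d[1],d[0])+np.arcsin(off/np.hypot(*d))
E
python3 - <<'E'
from h import *
f=dict(np.load("pics/w1.npz")); g=lambda u,v,z:unproject_z(f,244+u/5,65+v/5,z)[:2]
print("post",g(404,298,.15)); a,b=g(533,280,.15),g(470,425,.15)
d=a-b; n=np.array([d[1],-d[0]]); n*=np.sign(n@((a+b)/2-g(404,298,.15))); print("flat",np.arctan2(n[1],n[0]),np.hypot(*d),((a+b)/2-g(404,298,.15)))
print("collar",g(404,291,.124)); c=g(155,281,.124)-g(404,291,.124); print("screw",np.arctan2(c[1],c[0]),np.hypot(*c))
th=-1.61
r.move_l([0.50,-0.17,0.2],vel=0.25) if False else None
r.move_l([0.60,-0.05,0.26],vel=0.25)
p=at(th,0.059,-0.040,0.2); r.move_pose(p,q(th+np.pi/2))
r.move_l(at(th,0.059,-0.040,0.108),vel=0.12)
st("down")
print(r.move_l(at(th,0.059,-0.012,0.108),vel=0.03,f_stop=1.2)); st("contact")
u,t=uv(th); d=np.array(sensors.state()["eef_pos"][:2])-P; print("rad,tan",d@u,d@t,"theta",finger_theta())
E
```

```text
post [ 0.53219628 -0.05099794]
flat 1.1669584242817965 0.02029366992561778 [0.00706654 0.01271067]
collar [ 0.53213905 -0.05115062]
screw -1.6101493388675618 0.036241582131004466
down t9.7 [ 0.4915 -0.1089  0.1088] F [0.1 0.6 0.3]
True
contact t10.4 [ 0.5111 -0.1094  0.1076] F [-0.2  0.5 -0. ]
rad,tan 0.05903842323673823 -0.01956322994833658 theta -1.5770084493505099
```

```bash
sed -i 's/^P=.*/P=np.array([0.5323,-0.0511])/; s/off=0.0215/off=0.0195/' h.py; python3 - <<'E'
from h import *
goal=1.165-0.28
for th in np.linspace(-1.5,goal,9):
    r.move_l(at(th,0.059,-0.0195,0.108),rot=q(th+np.pi/2),vel=0.06)
    s=sensors.state(); print(round(th,2),np.round(s["contact_force"],1),round(s["t"],1))
# back off, rise, look
r.move_l(at(goal,0.059,-0.035,0.108),vel=0.1)
r.move_l(at(goal,0.059,-0.035,0.18),vel=0.2)
r.move_pose([0.60,-0.05,0.2],q(np.pi/2))
f=imaging.grab_frame("wrist"); np.savez("pics/w2.npz",**f)
for n in ["collar_mid","hub","lever_ball"]:
    for d in imaging.place_of(n,"wrist")[:1]:
        c=np.array(d["centre"]); print(n,np.round(c,4),round(d["score"],2),np.arctan2(*(c[:2]-P)[::-1]))
cv2.imwrite("pics/w2c.png",cv2.resize(f["img"][60:210,230:430,::-1],None,fx=4,fy=4,interpolation=cv2.INTER_CUBIC))
st()
E
```

```text
-1.5 [ 0.  -0.5  0.2] 10.6
-1.2 [ 0.2  0.3 -0.5] 11.1
-0.9 [ 0.9 -0.   0. ] 11.5
-0.61 [ 0.3 -1.2  0.3] 12.0
-0.31 [-0.5 -0.4  1.4] 12.5
-0.01 [-0.4  0.4  0.1] 12.9
0.29 [-0.1 -0.2  0.9] 13.4
0.59 [-0.4  0.3  1.9] 13.8
0.88 [0.6 0.3 0.8] 14.3
hub [ 0.5673 -0.0053  0.1136] 0.56 0.9182739498980625
lever_ball [0.5322 0.0273 0.1478] 0.61 1.5720718363072583
t16.1 [ 0.5997 -0.0498  0.1994] F [-0.6  0.   0.4]
```

View pics/w2c.png

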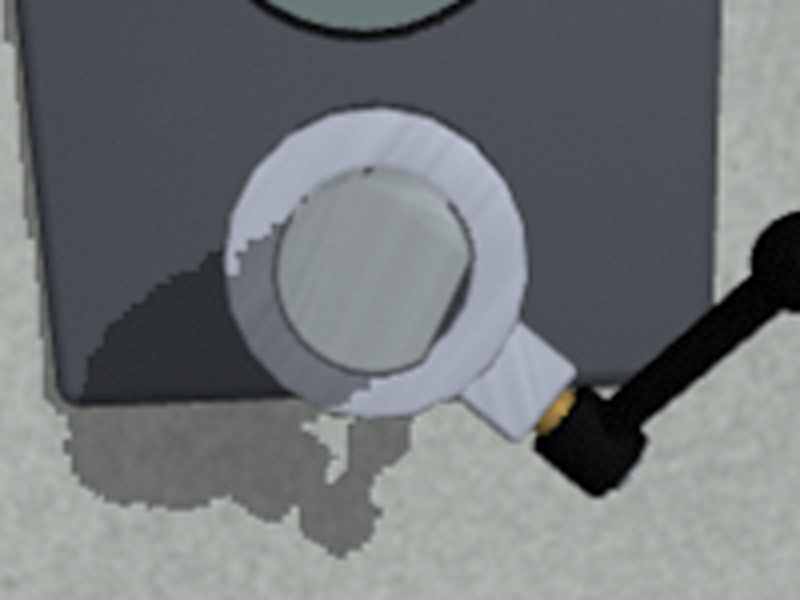

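```bash
cat >> h.py <<'E'
def lev(): # lever angle from tip height on ball's top
    return 0.65-np.arcsin(np.clip((sensors.state()["eef_pos"][2]-0.009-0.112)/0.06,-1,1))
def press(th,force,fast=None,read=True):
    ph=q(th-np.pi/2); tan=0.056
    r.move_pose(at(th,0.058,tan,0.19),ph)
    r.move_l(at(th,0.058,tan,0.163),vel=0.1); r.dwell(0.2)
    hit=r.move_l(at(th,0.058,tan,0.078),vel=0.025,f_stop=force); st("pressed",hit,"lever %.3f"%lev())
    r.dwell(0.2); st("held","lever %.3f"%lev())
    if read:
        z=sensors.state()["eef_pos"][2]
        r.move_l(at(th,0.058,tan,z+0.012),vel=0.05); r.dwell(0.2)
        hit=r.move_l(at(th,0.058,tan,z-0.002),vel=0.012,f_stop=2.0); st("touch",hit,"lever %.3f"%lev())
    r.move_l(at(th,0.058,tan,0.19),vel=0.15)
E
python3 - <<'E'
from h import *
press(0.89,9.0)
r.move_pose([0.60,-0.05,0.2],q(np.pi/2))
f=imaging.grab_frame("wrist")
for n in ["hub","lever_ball"]:
    for d in imaging.place_of(n,"wrist")[:1]:
        c=np.array(d["centre"]); print(n,np.round(c,4),round(d["score"],2),np.arctan2(*(c[:2]-P)[::-1]),"lever",0.65-np.arcsin((c[2]-.112)/.06))
st()
E
```

```text
pressed True lever 0.162 t19.9 [0.5254 0.0314 0.1491] F [-0.1  1.9  3.1]
held lever 0.162 t20.1 [0.5253 0.0313 0.1491] F [0.8 3.  3.3]
touch True lever 0.154 t21.6 [0.5252 0.0293 0.1495] F [0.  0.9 3.6]
hub [ 0.5714 -0.0067  0.1152] 0.93 0.8487861820662911 lever 0.5966413502976912
lever_ball [0.5309 0.0262 0.1391] 0.74 1.5889056017659433 lever 0.18136747309638185
t24.2 [ 0.5999 -0.0499  0.2   ] F [-0.3  0.2 -0.6]
```

```bash
cat >> h.py <<'E'
def press(th,force,read=True,zmin=0.078):
    ph=q(th-np.pi/2); tan=0.056
    r.move_pose(at(th,0.058,tan,0.19),ph)
    r.move_l(at(th,0.058,tan,0.163),vel=0.1); r.dwell(0.1)
    f0=sensors.state()["contact_force"][2]
    for k in range(30):   # f_stop also trips on the bump of meeting the ball: go on till the force is held
        s=sensors.state(); F=s["contact_force"][2]-f0; z=s["eef_pos"][2]
        if F>=force-0.3 or z<=zmin+0.001: break
        r.move_l(at(th,0.058,tan,zmin),vel=0.02,f_stop=max(force-max(F,0),1.5)); r.dwell(0.1)
    st("pressed",k,"F %.1f"%F,"lever %.3f"%lev())
    if read:
        z=sensors.state()["eef_pos"][2]
        r.move_l(at(th,0.058,tan,z+0.012),vel=0.05); r.dwell(0.2)
        hit=r.move_l(at(th,0.058,tan,z-0.002),vel=0.01,f_stop=2.0); st("touch",hit,"lever %.3f"%lev())
    r.move_l(at(th,0.058,tan,0.19),vel=0.15)
E
python3 - <<'E'
from h import *
press(0.87,9.0)
r.move_pose([0.60,-0.05,0.2],q(np.pi/2))
f=imaging.grab_frame("wrist")
cv2.imwrite("pics/w3c.png",cv2.resize(f["img"][60:210,230:430,::-1],None,fx=4,fy=4,interpolation=cv2.INTER_CUBIC))
for n in ["hub","lever_ball"]:
    for d in imaging.place_of(n,"wrist")[:1]:
        c=np.array(d["centre"]); print(n,np.round(c,4),round(d["score"],2),np.arctan2(*(c[:2]-P)[::-1]),"lever",0.65-np.arcsin((c[2]-.112)/.06))
st()
E
```

```text
pressed 29 F 4.1 lever 1.086 t43.0 [0.5235 0.0374 0.0956] F [-0.9  0.4  5.2]
touch True lever 0.876 t44.0 [0.527  0.029  0.1076] F [-0.8  0.3  4.2]
hub [ 0.5698 -0.0089  0.1141] 0.82 0.84430108820096 lever 0.6149928502246516
lever_ball [0.5312 0.0339 0.105 ] 0.9 1.5837367809009981 lever 0.7669329614623785
t46.9 [ 0.5999 -0.0499  0.2   ] F [-0.  -0.4  0.7]
```

View pics/w3c.png

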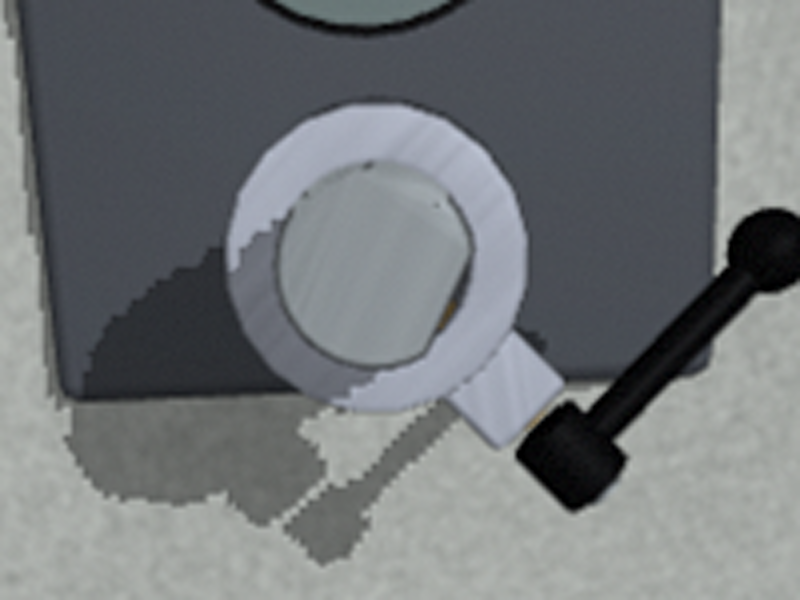

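```bash
python3 - <<'E'
from h import *
f=dict(np.load("pics/w2.npz")); g=lambda u,v,z:unproject_z(f,230+u/4,60+v/4,z)[:2]
for n,cc,b in [("w2",(375,262),(546,406)),("w3",(377,257),(533,413))]:
    c=g(*b,.124)-g(*cc,.124); print(n,g(*cc,.124),np.arctan2(c[1],c[0]),np.hypot(*c))
a,b=g(470,255,.15),g(428,358,.15); d=a-b; print("flat",np.arctan2(-d[0],d[1]),np.hypot(*d))
E
```

```text
w2 [ 0.53197795 -0.05141936] 0.8838097075088337 0.04436953363100038
w3 [ 0.53102815 -0.05102877] 0.7990504456821061 0.04374013964835793
flat 1.1898853451822429 0.019274299129397297
```

```bash
python3 - <<'E'
from h import *
a=0.78; q_=lambda th:q(th-np.pi/2)
r.move_pose(at(a,0.059,-0.036,0.17),q_(a))
r.move_l(at(a,0.059,-0.036,0.108),vel=0.15)
for th in np.linspace(0.85,1.21,3):
    r.move_l(at(th,0.059,-0.0195,0.108),rot=q_(th),vel=0.06)
st("pushed %.3f"%finger_theta())
r.move_l(at(1.21,0.059,-0.033,0.108),vel=0.1)
r.move_l(at(1.21,0.059,-0.033,0.17),vel=0.2)
r.move_l(at(1.2,0.058,0.055,0.17),vel=0.25)
r.move_l(at(1.2,0.058,0.055,0.128),vel=0.15)
st("over ball")
for k in range(5):
    hit=r.move_l(at(1.2,0.058,0.055,0.0985),vel=0.02,f_stop=8); s=st("down",hit,"lever %.3f"%lev())
    if not hit or s["contact_force"][2]>7: break
E
```

```text
pushed 1.206 t50.7 [ 0.5716 -0.0029  0.1081] F [-0.3  0.5  1.9]
over ball t52.4 [0.5023 0.0226 0.1274] F [-0.1 -0.4  1.5]
down False lever 1.025 t54.0 [0.503  0.0226 0.099 ] F [ 2.4 -2.1  4. ]
```

```bash
python3 - <<'E'
from h import *
for k in range(4):
    hit=r.move_l(at(1.2,0.058,0.055,0.0825),vel=0.02,f_stop=9); s=st("down",hit,"lever %.3f"%lev())
    if not hit or s["contact_force"][2]>9: break
r.dwell(0.3); st("held","lever %.3f"%lev())
E
```

```text
down True lever 1.263 t54.7 [0.5072 0.0215 0.0865] F [ 0.2 -0.1  3.2]
down True lever 1.266 t55.1 [0.5075 0.0216 0.0863] F [-0.4  0.2  3.5]
down True lever 1.268 t55.4 [0.5076 0.0216 0.0862] F [-0.2 -0.1  3.3]
down True lever 1.270 t55.8 [0.5077 0.0216 0.0862] F [ 0.9 -0.1  5.4]
held lever 1.270 t56.1 [0.5078 0.0216 0.0862] F [-0.7  1.3  4.4]
```

```bash
python3 - <<'E'
from h import *
hit=r.move_l(at(1.2,0.058,0.053,0.0805),vel=0.02,f_stop=25); st("down",hit,"lever %.3f"%lev())
r.dwell(0.3); s=st("held","lever %.3f"%lev())
p=s["eef_pos"]; r.move_l([p[0],p[1],0.17],vel=0.12)
r.move_pose([0.60,-0.05,0.2],q(np.pi/2))
f=imaging.grab_frame("wrist")
cv2.imwrite("pics/w4c.png",cv2.resize(f["img"][60:210,230:430,::-1],None,fx=4,fy=4,interpolation=cv2.INTER_CUBIC))
for n in ["hub","lever_ball"]:
    for d in imaging.place_of(n,"wrist")[:1]:
        c=np.array(d["centre"]); print(n,np.round(c,4),round(d["score"],2),np.arctan2(*(c[:2]-P)[::-1]),"lever",0.65-np.arcsin((c[2]-.112)/.06))
st()
E
```

```text
down False lever 1.321 t56.6 [0.5087 0.0213 0.0837] F [ 2.7  0.4 10.5]
held lever 1.321 t56.9 [0.5087 0.0213 0.0837] F [ 3.5 -0.5 10.2]
hub [0.5553 0.0017 0.1092] 0.82 1.1599766573692825 lever 0.6966836215593276
lever_ball [0.5059 0.0233 0.0802] 0.64 1.9117752802912458 lever 1.208600565342801
t59.7 [ 0.5999 -0.0498  0.1999] F [-0.2  0.5  0.3]
```

View pics/w4c.png

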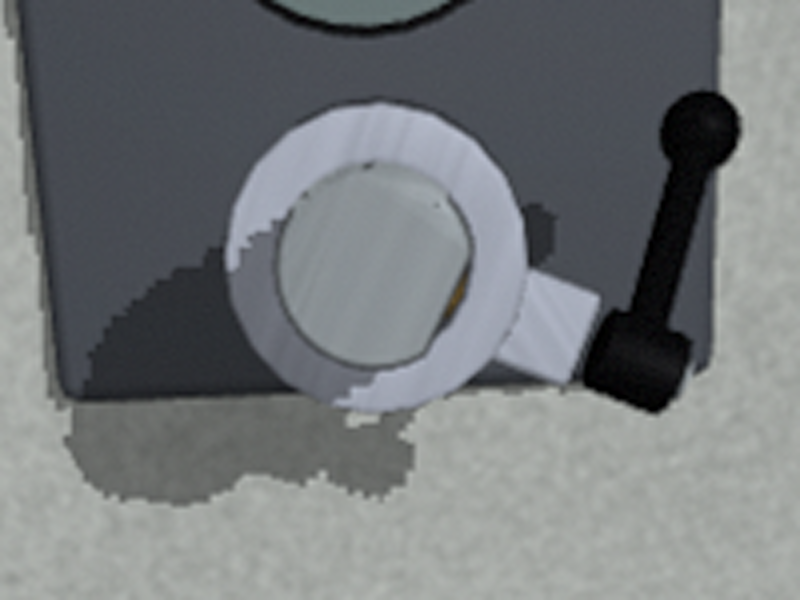

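```bash
python3 -c "
from h import *
order.close_job()"
```

```text
the job is handed in; nothing more can be done
```

The collar is turned onto the flat, the lever was pressed down firmly and let go, and the job is handed in. It took about 60 s of the 72 s allowed, and no verdict came back.

- **Finding the flat:** The wrist images put the flat at 1.17 to 1.19 rad (world angle). I pushed the collar by its hub to about 0.28 rad short of that and felt for it with light presses. The released lever then showed about 0.77 in the camera, or about 0.35 rad off the flat's middle by the given table. The picture agreed, and showed the press had dragged the collar back by about 0.08 rad.
- **Locking:** I pushed the collar to 1.206 rad. The lever then went down freely past 1.0, and I pressed it to 1.32 at about 10 N and held it 0.3 s.
- **Last checks:** After release the camera read the screw at 1.16 rad, and the lever at about 1.21 rad (good to about 0.07). That lever figure is close to the 1.15 limit, but it agrees with the 1.25 expected for a locked screw. The last picture shows the brass nose on the flat, and the arm touches nothing.

**What went wrong:**
- The force stop kept tripping on bumps during the light presses. The held force never passed about 5 N instead of the planned 9 N, and those presses cost about 20 s.
- The touch reading of the released lever (0.876) tripped falsely, so I used the camera reading instead.
- I did not check the bystanders separately at the end; the arm's paths kept clear of them.

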